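# Scrap the snapped flacons

## Task

Three small green sprayed flacons stand on the bench, and two of them have had their necks snapped off. Put both broken ones into the grey scrap box: for each, push the sprung flap in its top down and hold it open until the flacon has dropped inside, then let the flap spring shut. Leave the good flacon, the one that still has its neck, standing where it is.

Things in the scene. Friction and masses are not known exactly. Their poses are not given: they have to be found in the camera images.
- reject_a_mid (a point): A broken flacon: round, upright on the bench, hard green sprayed glass, 40 mm in diameter, 46 mm high to its shoulder, topped only by a jagged stub up to 7 mm high where its neck was; about 50 g. This point is on its axis, half-way up, 23 mm above its foot; z points up along it.
- reject_b_mid (a point): The other broken flacon, the same in size, shape and point. Either one, held at its middle by fingers that close along the slot and lowered over the flap point till its foot is 55 to 60 mm below the box's top, swings the flap some 65 degrees down; the fingertips then keep the flap open as they part, and it drops about 100 mm to the box's floor.
- good_mid (a point): The good flacon: the same body, but with a 21 mm wide neck 28 mm tall on the shoulder (74 mm high in all). The point is on its axis, 23 mm above its foot. The three stand in any order, axes at least 85 mm apart, low things around them. Good flacons in the wooden crate far off to the left are stock, no part of the job.
- flap_pad (a point): Push point on the bare metal flap, 160 mm up, mid-way along the slot (80 by 165) in the top of the grey box (160 by 220, 160 mm high). Flap shut: z up, x away from the hinge, y along hinge and slot. Hinge line (steel rod) 46 mm to -x, on the robot's side; slot's far edge 34 mm to +x. It swings down to 77 degrees, with this point, and springs shut; a flacon's weight does not open it, 2 to 3 N here does.

How it is judged:
By the outcome, as a careful person would: the job done as asked, in the order asked, and still so for the second after the job is handed in, with the robot touching nothing.
It also fails if it takes over 72 s, if anything falls off the work surface, if the arm or the gripper's body presses on something with over 40 N, if the wrist force passes 120 N, or if a joint passes its speed limit or range.

## Robot

A 6-joint arm with a two-finger parallel gripper is mounted at the origin on the work surface. World frame = base frame: x ahead of the robot, y to its left, z up, the work surface at z = 0. Lengths are in mm, angles in rad, forces in N, time in s.
With the tool pointing down it reaches from about 375 to 900 mm from the base axis. Payload 3.1 kg.
Tool frame: the origin (TCP) lies on the centre line of the jaws, within the pads' length; the fingertips stand tcp_to_tips ahead of it and the grasp point (between the pads) lies 5 mm behind it (tcp_to_tips is the distance from the TCP to the fingertips, in mm); z points along the fingers, y is the direction in which the jaws open and shut (so a half turn about z gives the same grasp; the last joint's range is limited). The gripper opens to 87 mm and grips with 3 to 60 N. Pads are 19 mm wide; open, the fingers measure 117 mm over their backs; the gripper's body (75 mm by 190 mm) begins 51 mm behind the grasp point.
Start: joints at [-1.415, 0.527, 1.433, -0, 1.181, -0.178], TCP at [205.385, -590.266, 236.548] pointing down, gripper open.
Joint ranges: [-3.08, 3.08], [-0.75, 2.2], [0.22, 2.44], [-1.43, 4.57], [0, 2.65], [-2.85, 2.85]. Speed limits (rad/s): [2.79, 2.79, 3.14, 3.14, 3.14, 3.14].

## Interface

Orientations are given as [roll, pitch, yaw] about the fixed x, y, z axes, in that order (R = Rz(yaw) Ry(pitch) Rx(roll)).
In Python, from bench import * gives the robot as it stands.
- The arm moves only by the tool play_rows, never from a script. Its argument "rows" is a list of rows, each an object of numbers: "dx", "dy", "dz": the shift along the world's x, y, z in cm; "yaw": the turn about the world's z in rad. A call has 1 to 20 rows; each row is the pose to reach, as a shift and turn from the pose commanded when the call began; what a row does not reach only later rows make up. A row lasts 1/10 s, in which the tool goes at most 50 mm and 8.59 degrees, less where a joint would pass 70% of its speed; a pose out of reach is approached as far as the arm can. A call with a gripper value outside its range is refused whole. "jaw" is the finger opening in cm, from 0 to 8.7, set as the call begins (left out, the last holds). The fingers move at their own pace and stop on an object; "newtons" is the grip in N (left out, the last holds). Time passes only in rows, so rows that repeat a pose let the fingers close. It gives the time, the measured TCP pose, the force and the opening at its end, in the units of the state.
- observe(): the state, without advancing time (a new reading comes with each control period).
- get_image(name): name is "scene" or "top" or "wrist"; returns a dict with "frame" (480x640x3 uint8, red, green, blue), "z_map" (480x640 float32, mm along the optical axis (not along the pixel's ray), 0 where there is no reading), "intrinsics" (3x3 intrinsics, pixels), "extrinsics" (4x4, takes a point from camera to world coordinates); the wrist camera has in their place "mount" (4x4, takes a point from camera to tool coordinates, whose origin is the TCP and whose axes are the flange's). Camera axes: x right, y down, z forward; pixel columns grow to the right and rows downward; lengths in mm; the calibration is good to about 2 mm. The wrist camera is an equidistant fisheye: a pixel r from the principal point sees the ray r / f radians off the axis. A picture is of the moment at which its call begins: read the wrist's pose just before it.
- job_done(): hands the job in, once; it reports no verdict.
The state is a dict: "time_s": time; "joint_positions": joint angles; "dq": joint speeds; "tau": joint torques, N m; "eef_pos": TCP position; "orientation": TCP orientation; "wrist_force": force on the tool from outside, world axes, zero at the start; "ft_torque": the same for the moment, N m; "grip_width": finger opening in mm.
Only numpy, scipy, OpenCV 4.12 (cv2) and the standard library are available. Lean on these libraries where they do the work, as an engineer would, in place of code of your own. Each camera call takes 0.05 s, during which the arm holds its last target.

## Working session

There is one attempt and no reset: what is moved stays moved. The work goes in short steps, Python scripts to look and compute and a tool call to move; the robot and the scene stay as the last step left them, time stands still between calls to the robot, and variables do not carry over. Pictures are saved under pics/ and viewed, and the job is handed in when it is done.

Besides the shell and the picture viewer there is one more tool, called after "Request:" as a command line: name --argument value ..., lists and objects as JSON in quotes. play_rows: Moves the arm, as the interface text tells. Its arguments: {"type":"object","properties":{"rows":{"type":"array","items":{"type":"object","properties":{"dx":{"type":"number"},"dy":{"type":"number"},"dz":{"type":"number"},"yaw":{"type":"number"}}}},"jaw":{"type":"number"},"newtons":{"type":"number"}},"required":["rows"]}

```bash
mkdir -p pics; ls; python3 - <<'E'
from bench import *
import cv2, numpy as np
s=observe(); print(s)
for n in ("scene","top","wrist"):
    d=get_image(n); cv2.imwrite(f"pics/{n}0.png",d["frame"][:,:,::-1]); np.savez(f"{n}0.npz",**d)
    print(n,d["intrinsics"].tolist(),d.get("extrinsics",d.get("mount")).round(3).tolist())
E
```

```text
pics
{'time_s': 0.0, 'joint_positions': array([-1.41451063e+00,  5.28467654e-01,  1.43387486e+00,  6.02745674e-06,
        1.18138594e+00, -1.78486216e-01]), 'dq': array([-0.00195903,  0.00093932,  0.00050246, -0.00095257,  0.00059891,
        0.0006783 ]), 'tau': array([ 1.08555818e-03, -4.40039599e+01, -1.76593137e+01,  6.32715784e-02,
        5.82675543e-02, -1.58109542e-04]), 'eef_pos': array([ 205.27512745, -589.60171827,  235.57940905]), 'orientation': array([-3.13949177e+00, -3.84673760e-04,  3.34769211e-01]), 'wrist_force': array([-0.64039961,  0.08420583,  0.08920638]), 'ft_torque': array([0.00164096, 0.02938069, 0.038948  ]), 'grip_width': 87.18600948022534}
scene [[531.3071298526138, 0.0, 324.4209391075189], [0.0, 531.3071298526138, 234.1170805238329], [0.0, 0.0, 1.0]] [[-0.728, 0.525, -0.44, 913.101], [0.685, 0.548, -0.48, 390.461], [-0.011, -0.651, -0.759, 827.048], [0.0, 0.0, 0.0, 1.0]]
top [[445.9008269970628, 0.0, 319.7035327267222], [0.0, 445.9008269970628, 245.16012150346234], [0.0, 0.0, 1.0]] [[0.004, -0.992, 0.127, 422.666], [-1.0, -0.003, 0.012, -29.056], [-0.011, -0.127, -0.992, 1021.201], [0.0, 0.0, 0.0, 1.0]]
wrist [[371.64829954431775, 0.0, 325.39758877431404], [0.0, 371.64829954431775, 246.61586886954282], [0.0, 0.0, 1.0]] [[0.001, -0.963, -0.27, 74.198], [1.0, 0.001, 0.001, -0.959], [-0.001, -0.27, 0.963, -148.282], [0.0, 0.0, 0.0, 1.0]]
```

View pics/top0.png

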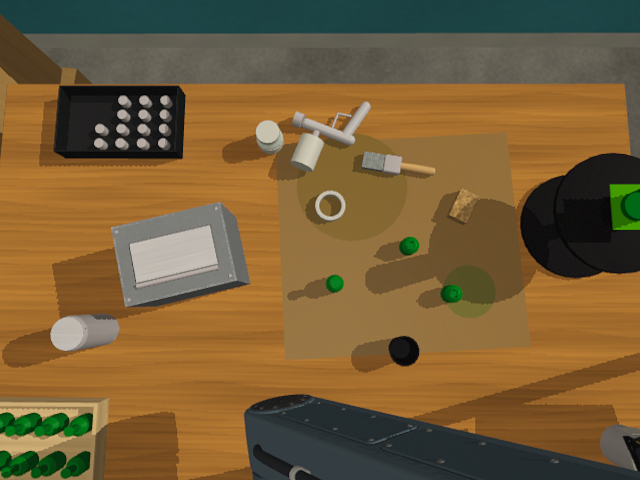

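View pics/scene0.png

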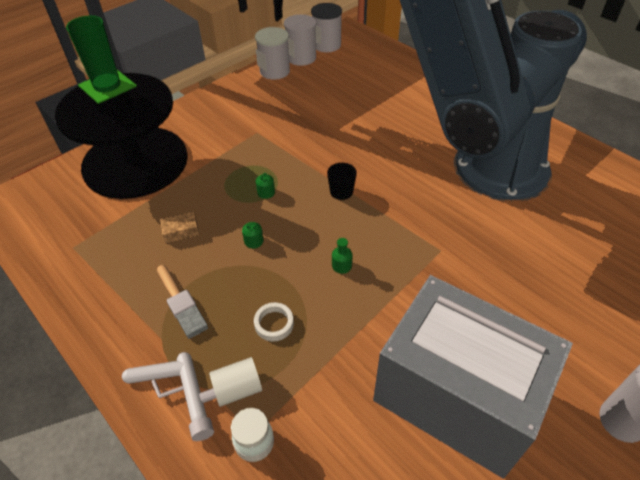

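View pics/wrist0.png

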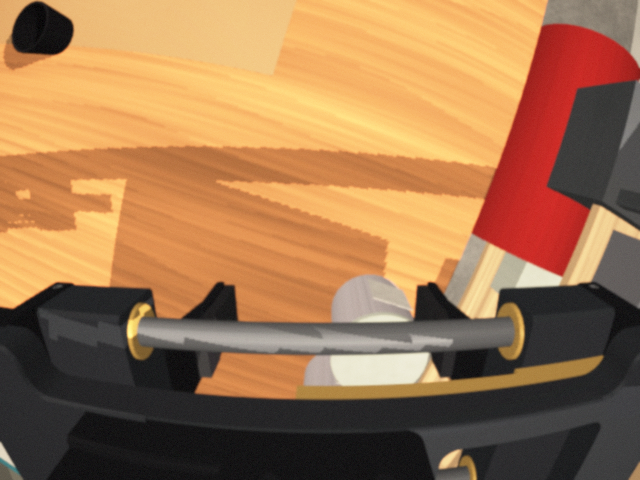

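```bash
cat > h.py <<'E'
import numpy as np, cv2
def load(n,k=0): return np.load(f"{n}{k}.npz")
def ray(d,u,v):
    K=d["intrinsics"];E=d["extrinsics"]
    r=E[:3,:3]@np.array([(u-K[0,2])/K[0,0],(v-K[1,2])/K[1,1],1.]); return E[:3,3],r
def plane(d,u,v,z):
    o,r=ray(d,u,v); return o+r*(z-o[2])/r[2]
def cloud(d):
    K=d["intrinsics"];E=d["extrinsics"];Z=d["z_map"]
    v,u=np.mgrid[:480,:640]
    P=np.stack([(u-K[0,2])/K[0,0]*Z,(v-K[1,2])/K[1,1]*Z,Z],-1)@E[:3,:3].T+E[:3,3]
    P[Z==0]=np.nan; return P
E
python3 - <<'E'
import bench; print([ (k,getattr(bench,k) if not callable(getattr(bench,k)) else '') for k in dir(bench) if not k.startswith('__')])
from h import *
for n in("top","scene"):
    d=load(n);P=cloud(d);f=d["frame"]
    hsv=cv2.cvtColor(f,cv2.COLOR_RGB2HSV)
    m=((hsv[...,0]>50)&(hsv[...,0]<75)&(hsv[...,1]>180)&(hsv[...,2]>40)).astype(np.uint8)
    m=cv2.morphologyEx(m,cv2.MORPH_OPEN,np.ones((3,3)))
    c,l,st,ce=cv2.connectedComponentsWithStats(m)
    for i in range(1,c):
        if st[i,4]<60: continue
        q=P[l==i]; q=q[~np.isnan(q[:,0])]
        if len(q)==0: continue
        # shoulder-level & body points: circle fit on side
        print(n,ce[i].round(1),st[i],"zmax",q[:,2].max().round(1),"min",q.min(0).round(0),"max",q.max(0).round(0))
        b=q[(q[:,2]>8)&(q[:,2]<36)]
        if len(b)>10 and st[i,4]<1500:
            from scipy.optimize import least_squares
            r=least_squares(lambda c:np.hypot(b[:,0]-c[0],b[:,1]-c[1])-20,q.mean(0)[:2],loss='soft_l1')
            print("   circ",r.x.round(1),len(b),np.abs(r.fun).mean().round(2))
        t=q[(q[:,2]>q[:,2].max()-6)]; print("   top mean",t.mean(0).round(1), "all mean",q.mean(0).round(1))
# box
d=load("top");P=cloud(d)
m=((P[...,2]>150)&(P[...,2]<172)&(P[...,1]>100)&(P[...,0]<600)).astype(np.uint8)
c,l,st,ce=cv2.connectedComponentsWithStats(m);i=1+st[1:,4].argmax()
q=P[l==i];print("box n",len(q),"z",np.percentile(q[:,2],[5,50,95]).round(1),cv2.minAreaRect(q[:,:2].astype(np.float32)))
E
```

```text
[('IKError', ''), ('get_image', ''), ('job_done', ''), ('observe', ''), ('tcp_to_tips', 14.0)]
top [631.  205.6] [620 189  20  32 492] zmax 264.7 min [ 573. -607.  207.] max [ 633. -568.  265.]
   top mean [ 601.3 -570.3  261.2] all mean [ 596.5 -575.2  234. ]
top [408.9 245.6] [400 237  19  18 263] zmax 53.2 min [ 530. -235.   13.] max [ 568. -197.   53.]
   circ [ 549.8 -217.9] 30 0.38
   top mean [ 551.3 -216.7   49.1] all mean [ 548.  -214.5   41.1]
top [334.3 283.1] [326 275  17  17 228] zmax 78.4 min [447. -67.  35.] max [483. -32.  78.]
   top mean [464.2 -49.5  74.5] all mean [464.1 -49.5  52.6]
top [451.3 293.2] [441 285  21  17 293] zmax 52.5 min [ 427. -335.   -2.] max [ 462. -289.   52.]
   circ [ 442.8 -309.7] 49 0.37
   top mean [ 442.8 -309.    48.3] all mean [ 443.6 -305.    39.6]
top [ 44.3 424.4] [   0  413   92   23 1643] zmax 87.0 min [144. 471.   8.] max [181. 673.  87.]
   top mean [161.8 552.3  82.7] all mean [165.1 561.   48.3]
top [ 30.6 463.6] [   0  451   66   27 1249] zmax 85.1 min [ 64. 530.   8.] max [101. 675.  85.]
   circ [ 92.  578.8] 438 27.86
   top mean [ 81.9 579.   81.9] all mean [ 85.7 584.9  45.3]
top [ 76.6 464.9] [ 61 452  29  26 457] zmax 85.5 min [ 65. 470.   9.] max [101. 506.  86.]
   circ [ 79.7 491.7] 80 0.85
   top mean [ 81.8 489.9  82.1] all mean [ 86.1 484.3  52. ]
scene [100.1  62.7] [  76   16   60   87 2295] zmax 340.7 min [ 527. -683.  159.] max [ 643. -553.  341.]
   top mean [ 594.1 -584.2  337.6] all mean [ 602.5 -582.4  266.6]
box n 8950 z [156.9 159.6 162.8] ((515.66943359375, 268.0208740234375), (160.80743408203125, 221.31187438964844), 13.690547943115234)
```

```bash
python3 - <<'E'
from h import *
for n,(x0,x1,y0,y1) in {"top":(90,270,190,320),"scene":(360,600,260,480)}.items():
    f=load(n)["frame"][y0:y1,x0:x1,::-1]
    s=min(800/(x1-x0),600/(y1-y0)); cv2.imwrite(f"pics/{n}_box.png",cv2.resize(f,None,fx=s,fy=s,interpolation=cv2.INTER_CUBIC))
f=load("top")["frame"][220:320,300:480,::-1];cv2.imwrite("pics/fl.png",cv2.resize(f,None,fx=4.4,fy=4.4,interpolation=cv2.INTER_CUBIC))
E
```

```text
(no output)
```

View pics/top_box.png

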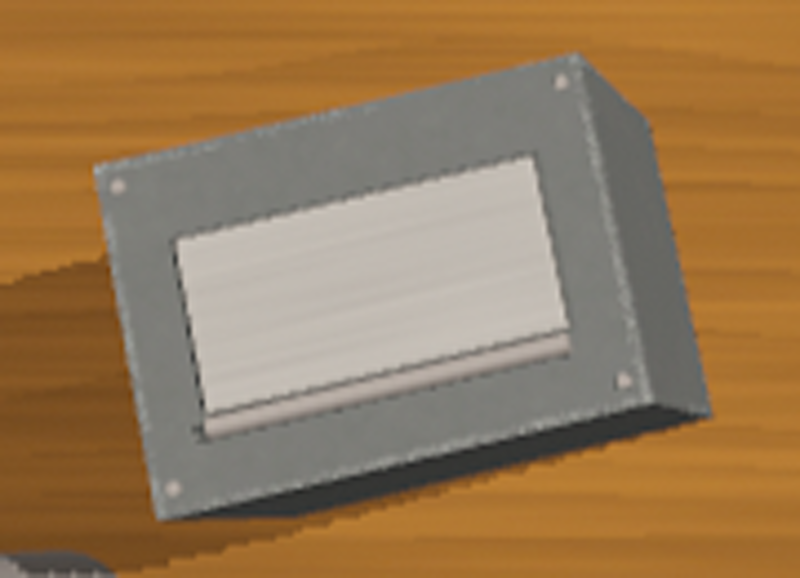

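View pics/scene_box.png

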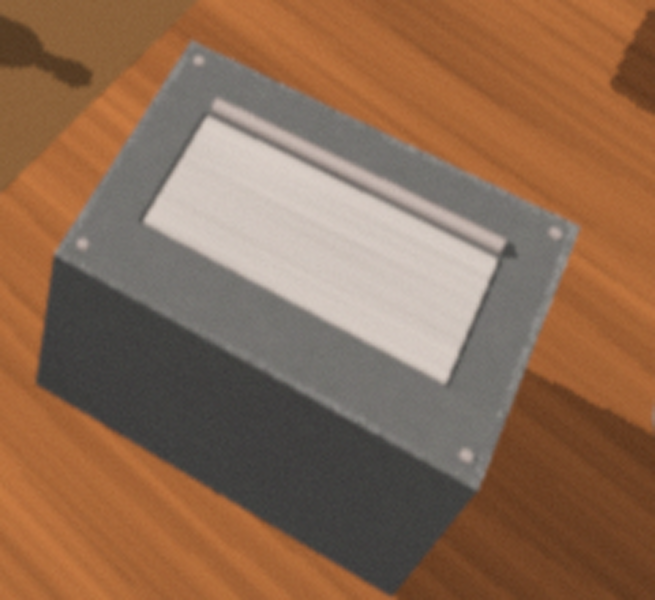

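View pics/fl.png

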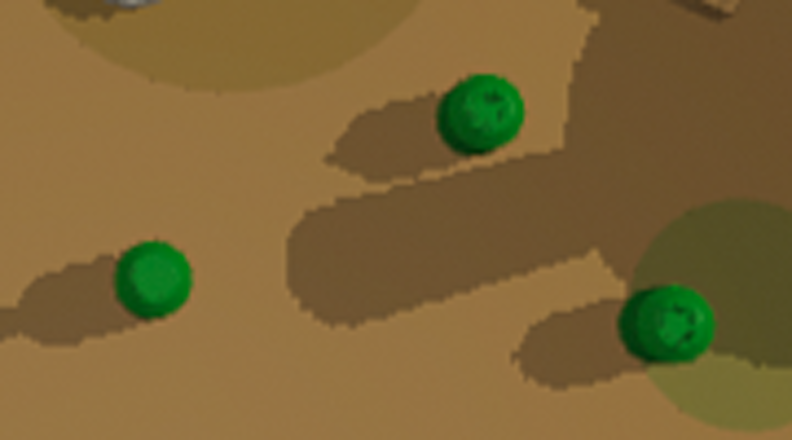

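The top view shows the good flacon at (334,283), still with its neck, and the broken stubs at (409,246) and (451,293). The rod on the box lies along the slot's lower (robot-side) edge, as stated. Next I measure the slot corners.

```bash
python3 - <<'E'
from h import *
d=load("top");s=800/180
C={k:plane(d,90+u/s,190+v/s,160)[:2] for k,(u,v) in dict(FL=(177,240),FR=(535,155),HR=(570,333),HL=(205,415),RR=(570,352),RL=(205,438)).items()}
for k in C: print(k,C[k].round(1))
yd=(C["FL"]-C["FR"]); print("far len",np.linalg.norm(yd)); ang=np.degrees(np.arctan2(-yd[0],yd[1])); print("yaw from far edge",ang)
yr=(C["RL"]-C["RR"]);print(np.linalg.norm(yr),np.degrees(np.arctan2(-yr[0],yr[1])))
# screws (corners)
d2=load("scene");s2=600/220
C2={k:plane(d2,360+u/s2,260+v/s2,160)[:2] for k,(u,v) in dict(FL=(445,384),FR=(142,221)).items()}
for k in C2: print("scene",k,C2[k].round(1))
for a in (np.radians(ang),):
    x=np.array([np.cos(a),np.sin(a)])
    mid=(C["FL"]+C["FR"])/2; print("far mid",mid,"pad",mid-34*x, "rod mid->",(C["RL"]+C["RR"])/2+46*x)
    m2=(C2["FL"]+C2["FR"])/2;print("scene pad",m2-34*x)
for n in("top","scene"):
    d=load(n);E=d["extrinsics"];K=d["intrinsics"]
    for p in ((549.8,-217.9,23),(442.8,-309.7,23),(464,-49.5,23)):
        q=E[:3,:3].T@(np.array(p)-E[:3,3]);print(n,p,(K@q/q[2])[:2].round(1))
# scene view depth circles
P=cloud(load("scene"));from scipy.optimize import least_squares
f=load("scene")["frame"].astype(int)
g=(f[...,1]>f[...,0]*1.5)&(f[...,1]>f[...,2]*1.5)&(f[...,1]>25)
for p in ((549.8,-217.9),(442.8,-309.7),(464,-49.5)):
    r=np.hypot(P[...,0]-p[0],P[...,1]-p[1]);b=P[g&(r<35)&(P[...,2]>8)&(P[...,2]<36)]
    R=least_squares(lambda c:np.hypot(b[:,0]-c[0],b[:,1]-c[1])-20,p,loss='soft_l1');print(R.x.round(1),len(b),np.abs(R.fun).mean().round(2))
    q=P[(r<25)];print("  max z",np.nanmax(q[:,2]).round(1))
# neighbours: heights of things within gripper radius
P=cloud(load("top"))
for p in ((549.8,-217.9),(442.8,-309.7)):
    r=np.hypot(P[...,0]-p[0],P[...,1]-p[1]);k=(r>28)&(r<120)&(P[...,2]>10)
    a=np.degrees(np.arctan2(P[...,1]-p[1],P[...,0]-p[0]))[k]
    h,e=np.histogram(a,12,(-180,180));print(p,[(int(e[i]),int(h[i]),int(r[k][(a>=e[i])&(a<e[i+1])].min()),int(P[...,2][k][(a>=e[i])&(a<e[i+1])].max())) for i in range(12) if h[i]>3])
E
```

```text
FL [534.2 352.9]
FR [572.5 196.1]
HR [493.7 178. ]
HL [457.4 336.1]
RR [485.4 177.7]
RL [447.4 335.5]
far len 161.39510814561385
yaw from far edge 13.747890943329502
162.36602203131213 13.539139685321441
scene FL [535.1 354.5]
scene FR [572.8 198.1]
far mid [553.34522869 274.50833593] pad [520.31930086 266.42823127] rod mid-> [511.09120166 267.55418257]
scene pad [520.91356499 268.21387584]
top (549.8, -217.9, 23) [408.8 245.8]
top (442.8, -309.7, 23) [451.3 293.7]
top (464, -49.5, 23) [334.  283.7]
scene (549.8, -217.9, 23) [252.7 234. ]
scene (442.8, -309.7, 23) [265.3 185. ]
scene (464, -49.5, 23) [342.4 258.7]
[ 550.2 -219.4] 170 0.86
  max z 52.1
[ 443.1 -311. ] 159 0.95
  max z 51.4
[464.5 -51.2] 170 0.7
  max z 75.7
(549.8, -217.9) [(-60, 23, 113, 30)]
(442.8, -309.7) []
```

```bash
python3 - <<'E'
from h import *
for n in("top","scene"):
    P=cloud(load(n))
    k=(P[...,2]>20)&(P[...,1]<-330)&(P[...,1]>-900)&(P[...,0]>350)&(P[...,0]<800)
    q=P[k]; 
    for z0 in range(20,360,40):
        b=q[(q[:,2]>=z0)&(q[:,2]<z0+40)]
        if len(b)>5: print(n,z0,len(b),b.min(0).round(),b.max(0).round(), "mind B",np.hypot(b[:,0]-443,b[:,1]+310).min().round())
# all tall things in the transit zone
P=cloud(load("top"));k=(P[...,2]>90)&(P[...,0]>300)&(P[...,0]<650)&(P[...,1]>-330)&(P[...,1]<150)
print("tall in transit",k.sum(), P[k].max(0) if k.any() else '')
E
```

```text
top 20 476 [ 601. -377.   21.] [ 681. -330.   32.] mind B 163.0
top 140 7379 [ 481. -651.  144.] [ 719. -478.  180.] mind B 208.0
top 180 1019 [ 558. -612.  180.] [ 642. -554.  220.] mind B 272.0
top 220 361 [ 573. -597.  220.] [ 625. -568.  260.] mind B 298.0
top 260 16 [ 591. -573.  260.] [ 613. -569.  265.] mind B 299.0
scene 20 712 [ 583. -602.   20.] [ 683. -330.   60.] mind B 164.0
scene 60 71 [ 586. -600.   60.] [ 618. -578.   74.] mind B 309.0
scene 140 5418 [ 480. -721.  147.] [ 720. -477.  180.] mind B 208.0
scene 180 948 [ 557. -646.  180.] [ 643. -553.  220.] mind B 273.0
scene 220 535 [ 573. -611.  220.] [ 629. -566.  260.] mind B 298.0
scene 260 621 [ 572. -609.  260.] [ 631. -565.  300.] mind B 296.0
scene 300 1176 [ 568. -632.  300.] [ 633. -563.  340.] mind B 295.0
scene 340 16 [ 583. -627.  340.] [ 631. -571.  342.] mind B 297.0
tall in transit 1756 [497.774023   149.99627723 703.54120559]
```

Request:
play_rows --rows '[{"dx": 8, "dy": 10, "dz": 0, "yaw": -0.05}, {"dx": 23.8, "dy": 28.0, "dz": 0, "yaw": -0.096}, {"dx": 23.8, "dy": 28.0, "dz": 0, "yaw": -0.096}, {"dx": 23.8, "dy": 28.0, "dz": 0, "yaw": -0.096}, {"dx": 23.8, "dy": 28.0, "dz": 0, "yaw": -0.096}, {"dx": 23.8, "dy": 28.0, "dz": 0, "yaw": -0.096}, {"dx": 23.8, "dy": 28.0, "dz": 0, "yaw": -0.096}, {"dx": 23.8, "dy": 28.0, "dz": 0, "yaw": -0.096}, {"dx": 23.8, "dy": 28.0, "dz": 0, "yaw": -0.096}, {"dx": 23.8, "dy": 28.0, "dz": 0, "yaw": -0.096}, {"dx": 23.8, "dy": 28.0, "dz": -13, "yaw": -0.096}, {"dx": 23.8, "dy": 28.0, "dz": -13, "yaw": -0.096}, {"dx": 23.8, "dy": 28.0, "dz": -13, "yaw": -0.096}, {"dx": 23.8, "dy": 28.0, "dz": -13, "yaw": -0.096}, {"dx": 23.8, "dy": 28.0, "dz": -13, "yaw": -0.096}]' --jaw 8.7 --newtons 20

```text
time_s: 1.65
eef_pos: [442.9, -311.6, 106.6]
orientation: [-3.141, 0.0, 0.237]
wrist_force: [0.9, -0.8, 0.4]
grip_width: 86.8
```

```bash
python3 - <<'E'
from bench import *
import cv2, numpy as np
s=observe(); print({k:s[k] for k in("time_s","eef_pos","orientation","wrist_force")})
d=get_image("wrist");cv2.imwrite("pics/w1.png",d["frame"][:,:,::-1])
M=d["mount"];K=d["intrinsics"]
from scipy.spatial.transform import Rotation as R
T=np.eye(4);T[:3,:3]=R.from_euler('xyz',s["orientation"]).as_matrix();T[:3,3]=s["eef_pos"]
W=np.linalg.inv(T@M)
for p in((442.9,-310.4,46),(442.9,-310.4,0),(550,-218.5,46)):
    q=W[:3,:3]@np.array(p)+W[:3,3];r=np.hypot(q[0],q[1]);th=np.arctan2(r,q[2]);print(p,K[0,2]+K[0,0]*th*q[0]/r,K[1,2]+K[0,0]*th*q[1]/r)
E
```

```text
{'time_s': 1.65, 'eef_pos': array([ 442.85750805, -311.56893104,  106.58003742]), 'orientation': array([-3.14125636e+00,  3.43635781e-04,  2.36878475e-01]), 'wrist_force': array([ 0.92023565, -0.80768874,  0.42854204])}
(442.9, -310.4, 46) 324.6917840906011 271.3046078019826
(442.9, -310.4, 0) 324.7668772204743 249.8136581332845
(550, -218.5, 46) 212.32722054168855 60.099069478517606
```

View pics/w1.png

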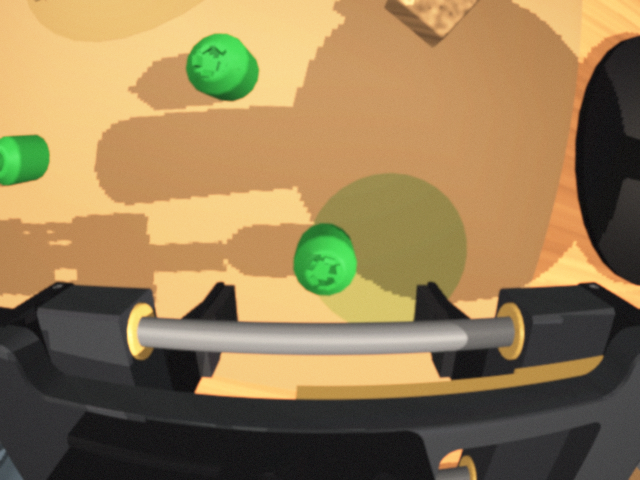

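The broken stub is at (324,268) and I predicted (325,271), so the fix holds. I'll descend and grip.

Request:
play_rows --rows '[{"dz": -4}, {"dz": -7}, {"dz": -8.85}, {"dz": -8.85}, {"dz": -8.85}]'

```text
invalid input at $.rows[0]: expected keys dx, dy, dz, yaw
```

Request:
play_rows --rows '[{"dz": 0}, {"dz": 0}, {"dz": 0}, {"dz": 0}, {"dz": 0}, {"dz": 0}, {"dz": 0}, {"dz": 0}]' --jaw 3.0 --newtons 20

```text
invalid input at $.rows[0]: expected keys dx, dy, dz, yaw
```

Request:
play_rows --rows '[{"dx": 0, "dy": 0, "dz": -4, "yaw": 0}, {"dx": 0, "dy": 0, "dz": -7, "yaw": 0}, {"dx": 0, "dy": 0, "dz": -8.85, "yaw": 0}, {"dx": 0, "dy": 0, "dz": -8.85, "yaw": 0}, {"dx": 0, "dy": 0, "dz": -8.85, "yaw": 0}]'

```text
time_s: 2.2
eef_pos: [444.4, -311.6, 19.8]
orientation: [3.139, -0.002, 0.239]
wrist_force: [-0.1, 0.3, 0.8]
grip_width: 87.2
```

Request:
play_rows --rows '[{"dx": 0, "dy": 0, "dz": 0, "yaw": 0}, {"dx": 0, "dy": 0, "dz": 0, "yaw": 0}, {"dx": 0, "dy": 0, "dz": 0, "yaw": 0}, {"dx": 0, "dy": 0, "dz": 0, "yaw": 0}, {"dx": 0, "dy": 0, "dz": 0, "yaw": 0}, {"dx": 0, "dy": 0, "dz": 0, "yaw": 0}, {"dx": 0, "dy": 0, "dz": 0, "yaw": 0}, {"dx": 0, "dy": 0, "dz": 0, "yaw": 0}]' --jaw 3.0 --newtons 20

```text
time_s: 3.0
eef_pos: [443.4, -310.2, 18.0]
orientation: [-3.141, 0.0, 0.239]
wrist_force: [-0.5, -0.3, -0.0]
grip_width: 39.4
```

Request:
play_rows --rows '[{"dx": 0, "dy": 0, "dz": 3, "yaw": 0}, {"dx": 0, "dy": 0, "dz": 7, "yaw": 0}, {"dx": 0, "dy": 0, "dz": 12, "yaw": 0}, {"dx": 0, "dy": 0, "dz": 16, "yaw": 0}, {"dx": 0, "dy": 0, "dz": 20, "yaw": 0}, {"dx": 0, "dy": 0, "dz": 20, "yaw": 0}, {"dx": 0, "dy": 0, "dz": 20, "yaw": 0}]'

```text
time_s: 3.7
eef_pos: [443.4, -310.3, 218.7]
orientation: [3.14, -0.001, 0.239]
wrist_force: [-0.7, 0.4, -0.9]
grip_width: 38.9
```

Request:
play_rows --rows '[{"dx": 0.3, "dy": 2, "dz": 0, "yaw": 0}, {"dx": 0.8, "dy": 6, "dz": 0, "yaw": 0}, {"dx": 1.5, "dy": 11, "dz": 0, "yaw": 0}, {"dx": 2.1, "dy": 16, "dz": 0, "yaw": 0}, {"dx": 2.8, "dy": 21, "dz": 0, "yaw": 0}, {"dx": 3.5, "dy": 26, "dz": 0, "yaw": 0}, {"dx": 4.2, "dy": 31, "dz": 0, "yaw": 0}, {"dx": 4.9, "dy": 36, "dz": 0, "yaw": 0}, {"dx": 5.5, "dy": 41, "dz": 0, "yaw": 0}, {"dx": 6.2, "dy": 46, "dz": 0, "yaw": 0}, {"dx": 6.8, "dy": 50, "dz": 0, "yaw": 0}, {"dx": 7.3, "dy": 54, "dz": 0, "yaw": 0}, {"dx": 7.6, "dy": 56.5, "dz": 0, "yaw": 0}, {"dx": 7.75, "dy": 57.8, "dz": 0, "yaw": 0}, {"dx": 7.75, "dy": 57.8, "dz": 0, "yaw": 0}, {"dx": 7.75, "dy": 57.8, "dz": 0, "yaw": 0}]'

```text
time_s: 5.3
eef_pos: [520.0, 266.6, 216.8]
orientation: [3.141, 0.003, 0.239]
wrist_force: [-0.1, 0.1, -0.2]
grip_width: 39.3
```

```bash
cat > snap.py <<'E'
import sys,cv2,numpy as np
from bench import *
k=sys.argv[1]; s=observe(); print({a:np.round(s[a],3) for a in("time_s","eef_pos","orientation","wrist_force","grip_width")})
ims=[]
for n in sys.argv[2:]:
    d=get_image(n); np.savez(f"{n}{k}.npz",**d); cv2.imwrite(f"pics/{n}{k}.png",d["frame"][:,:,::-1])
E
python3 snap.py 2 wrist scene
```

```text
{'time_s': np.float64(5.3), 'eef_pos': array([520.05 , 266.591, 216.774]), 'orientation': array([3.141e+00, 3.000e-03, 2.390e-01]), 'wrist_force': array([-0.123,  0.071, -0.16 ]), 'grip_width': np.float64(39.332)}
```

View pics/wrist2.png

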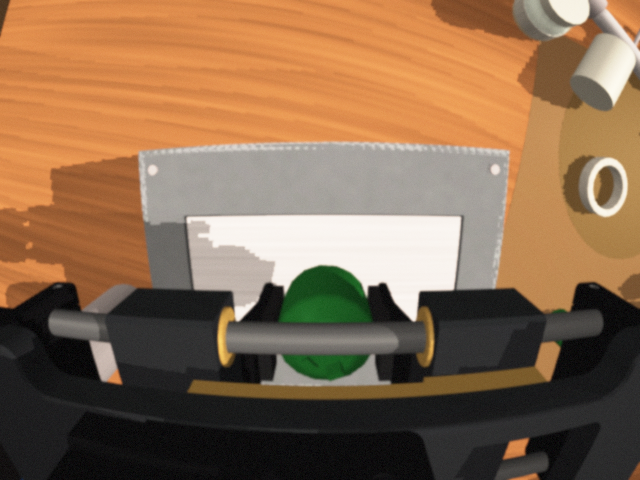

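View pics/scene2.png

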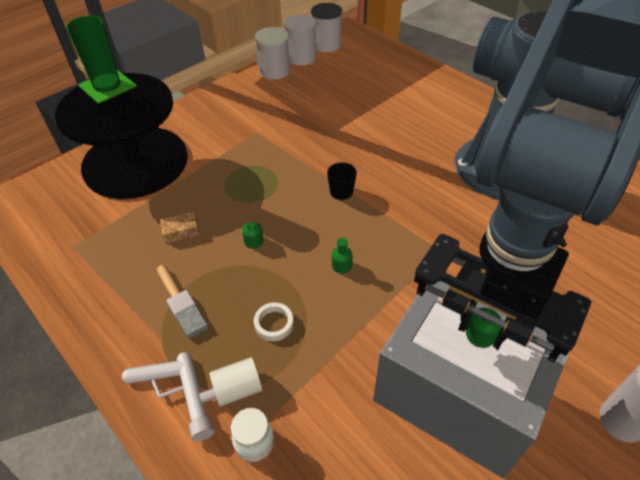

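```bash
python3 - <<'E'
import numpy as np
from scipy.spatial.transform import Rotation as R
d=np.load("wrist2.npz");M=d["mount"];K=d["intrinsics"]
T=np.eye(4);T[:3,:3]=R.from_euler('xyz',[3.141,0.0015,.239]).as_matrix();T[:3,3]=[520.5,267,217.4]
W=T@M;pts=[]
for u,v in((186,215),(462,214)):
    a=np.array([u-K[0,2],v-K[1,2]]);r=np.hypot(*a);th=r/K[0,0]
    q=W[:3,:3]@np.array([*(a/r*np.sin(th)),np.cos(th)]);p=W[:3,3]+q*(160-W[2,3])/q[2];pts.append(p);print(p.round(1))
x=np.array([np.cos(.239),np.sin(.239),0]);print((pts[0]+pts[1])/2-34*x,np.linalg.norm(pts[0]-pts[1]))
E
```

```text
[535.6 356.  160. ]
[574.8 198.2 160. ]
[522.14484373 269.01758806 160.        ] 162.60716516627892
```

Request:
play_rows --rows '[{"dx": 0.1, "dy": 0.1, "dz": -2, "yaw": 0}, {"dx": 0.1, "dy": 0.1, "dz": -3.5, "yaw": 0}, {"dx": 0.1, "dy": 0.1, "dz": -4.5, "yaw": 0}, {"dx": 0.1, "dy": 0.1, "dz": -5.5, "yaw": 0}, {"dx": 0.1, "dy": 0.1, "dz": -6.5, "yaw": 0}, {"dx": 0.1, "dy": 0.1, "dz": -7.5, "yaw": 0}, {"dx": 0.1, "dy": 0.1, "dz": -8.5, "yaw": 0}, {"dx": 0.1, "dy": 0.1, "dz": -9.2, "yaw": 0}, {"dx": 0.1, "dy": 0.1, "dz": -9.9, "yaw": 0}, {"dx": 0.1, "dy": 0.1, "dz": -9.9, "yaw": 0}, {"dx": 0.1, "dy": 0.1, "dz": -9.9, "yaw": 0}]'

```text
time_s: 6.5
eef_pos: [522.2, 268.8, 118.6]
orientation: [3.142, -0.0, 0.239]
wrist_force: [2.5, -0.1, -0.8]
grip_width: 39.1
```

```bash
python3 snap.py 3 wrist
```

```text
{'time_s': np.float64(6.5), 'eef_pos': array([522.191, 268.846, 118.623]), 'orientation': array([ 3.142, -0.   ,  0.239]), 'wrist_force': array([ 2.497, -0.103, -0.802]), 'grip_width': np.float64(39.053)}
```

View pics/wrist3.png

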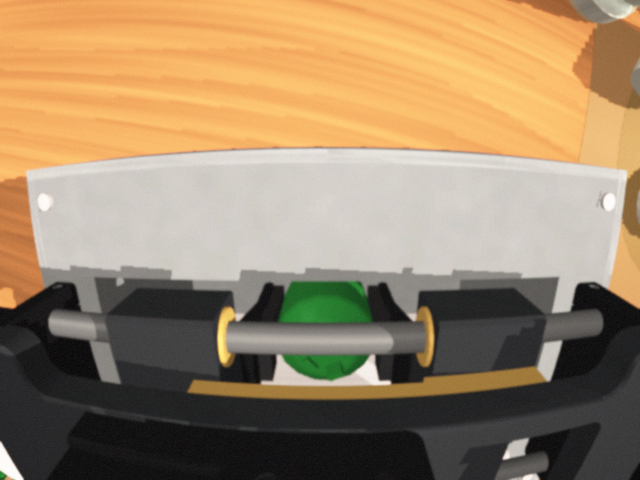

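Request:
play_rows --rows '[{"dx": 0, "dy": 0, "dz": 0, "yaw": 0}, {"dx": 0, "dy": 0, "dz": 0, "yaw": 0}, {"dx": 0, "dy": 0, "dz": 0, "yaw": 0}, {"dx": 0, "dy": 0, "dz": 0, "yaw": 0}, {"dx": 0, "dy": 0, "dz": 0, "yaw": 0}, {"dx": 0, "dy": 0, "dz": 0, "yaw": 0}, {"dx": 0, "dy": 0, "dz": 0, "yaw": 0}, {"dx": 0, "dy": 0, "dz": 0, "yaw": 0}]' --jaw 7.0

```text
time_s: 7.35
eef_pos: [521.8, 268.7, 119.1]
orientation: [-3.142, 0.0, 0.239]
wrist_force: [2.6, -0.1, 1.5]
grip_width: 70.0
```

```bash
python3 snap.py 4 wrist
```

```text
{'time_s': np.float64(7.35), 'eef_pos': array([521.848, 268.733, 119.053]), 'orientation': array([-3.142,  0.   ,  0.239]), 'wrist_force': array([ 2.569, -0.071,  1.521]), 'grip_width': np.float64(70.03)}
```

View pics/wrist4.png

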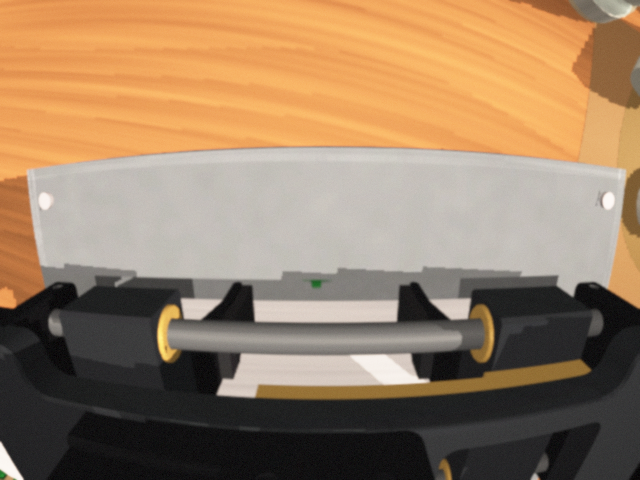

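```bash
python3 - <<'E'
import numpy as np
from scipy.spatial.transform import Rotation as R
d=np.load("wrist4.npz");M=d["mount"];K=d["intrinsics"];f=d["frame"].astype(int);Z=d["z_map"]
T=np.eye(4);T[:3,:3]=R.from_euler('xyz',[3.1416,0,.239]).as_matrix();T[:3,3]=[521.9,268.8,119]
W=T@M
def pt(u,v):
    a=np.array([u-K[0,2],v-K[1,2]]);r=np.hypot(*a)+1e-9;th=r/K[0,0]
    q=np.array([*(a/r*np.sin(th)),np.cos(th)]);return W[:3,:3]@(q/q[2]*Z[v,u])+W[:3,3]
g=np.argwhere((f[...,1]>f[...,0]*1.6)&(f[...,1]>f[...,2]*1.6)&(f[...,1]>40));g=g[(g[:,0]>275)&(g[:,0]<300)&(abs(g[:,1]-320)<40)]
print(len(g));
for v,u in g[::8]: print(u,v,pt(u,v).round(0))
for u,v in((316,320),(316,300),(316,294),(300,286),(340,286),(316,270)): print(u,v,pt(u,v).round(0))
E
```

```text
51
312 281 [503. 274.  30.]
320 281 [504. 269.  29.]
319 282 [503. 269.  29.]
318 283 [594. 287. 267.]
317 284 [502. 270.  29.]
316 285 [501. 271.  30.]
317 286 [490. 268.   4.]
316 320 [512. 272. 104.]
316 300 [479. 266.   4.]
316 294 [484. 268.   4.]
300 286 [488. 281.   5.]
340 286 [494. 251.   4.]
316 270 [557. 281. 160.]
```

Depth puts the green at z≈30 against z≈4 for the floor, so the flacon has dropped inside. I'll withdraw straight up and then move to the second one.

Request:
play_rows --rows '[{"dx": 0, "dy": 0, "dz": 2, "yaw": 0}, {"dx": 0, "dy": 0, "dz": 5, "yaw": 0}, {"dx": 0, "dy": 0, "dz": 9, "yaw": 0}, {"dx": 0, "dy": 0, "dz": 11, "yaw": 0}, {"dx": 0, "dy": 0, "dz": 11, "yaw": 0}, {"dx": 0, "dy": 0, "dz": 11, "yaw": 0}]' --jaw 7.0

```text
time_s: 8.0
eef_pos: [520.7, 268.4, 228.4]
orientation: [3.141, 0.002, 0.239]
wrist_force: [-0.7, -0.6, -0.7]
grip_width: 69.6
```

Request:
play_rows --rows '[{"dx": 0.2, "dy": -3, "dz": 0, "yaw": 0}, {"dx": 0.5, "dy": -8, "dz": 0, "yaw": 0}, {"dx": 0.8, "dy": -13, "dz": 0, "yaw": 0}, {"dx": 1.0, "dy": -18, "dz": 0, "yaw": 0}, {"dx": 1.3, "dy": -23, "dz": 0, "yaw": 0}, {"dx": 1.6, "dy": -28, "dz": 0, "yaw": 0}, {"dx": 1.9, "dy": -33, "dz": 0, "yaw": 0}, {"dx": 2.2, "dy": -38, "dz": 0, "yaw": 0}, {"dx": 2.5, "dy": -43, "dz": 0, "yaw": 0}, {"dx": 2.7, "dy": -47, "dz": 0, "yaw": 0}, {"dx": 2.8, "dy": -48.7, "dz": 0, "yaw": 0}, {"dx": 2.8, "dy": -48.7, "dz": -4, "yaw": 0}, {"dx": 2.8, "dy": -48.7, "dz": -9, "yaw": 0}, {"dx": 2.8, "dy": -48.7, "dz": -11, "yaw": 0}, {"dx": 2.8, "dy": -48.7, "dz": -11, "yaw": 0}, {"dx": 2.8, "dy": -48.7, "dz": -11, "yaw": 0}]' --jaw 8.7

```text
time_s: 9.6
eef_pos: [549.4, -217.2, 118.2]
orientation: [-3.139, 0.002, 0.239]
wrist_force: [0.8, -0.5, 0.7]
grip_width: 86.9
```

```bash
python3 snap.py 5 wrist scene; python3 - <<'E'
import numpy as np
from scipy.spatial.transform import Rotation as R
d=np.load("wrist5.npz");W=d["mount"];K=d["intrinsics"]
T=np.eye(4);T[:3,:3]=R.from_euler('xyz',[3.1416,0,.239]).as_matrix();T[:3,3]=[550,-218.5,119]
W=np.linalg.inv(T@W)
for p in((550,-218.8,46),(550,-218.8,0)):
    q=W[:3,:3]@np.array(p)+W[:3,3];r=np.hypot(q[0],q[1]);th=np.arctan2(r,q[2]);print(p,K[0,2]+K[0,0]*th*q[0]/r,K[1,2]+K[0,0]*th*q[1]/r)
E
```

```text
{'time_s': np.float64(9.6), 'eef_pos': array([ 549.383, -217.221,  118.208]), 'orientation': array([-3.139e+00,  2.000e-03,  2.390e-01]), 'wrist_force': array([ 0.824, -0.489,  0.711]), 'grip_width': np.float64(86.898)}
(550, -218.8, 46) 326.9334153920248 265.33406983636667
(550, -218.8, 0) 326.62868402069654 245.73624282139642
```

View pics/wrist5.png

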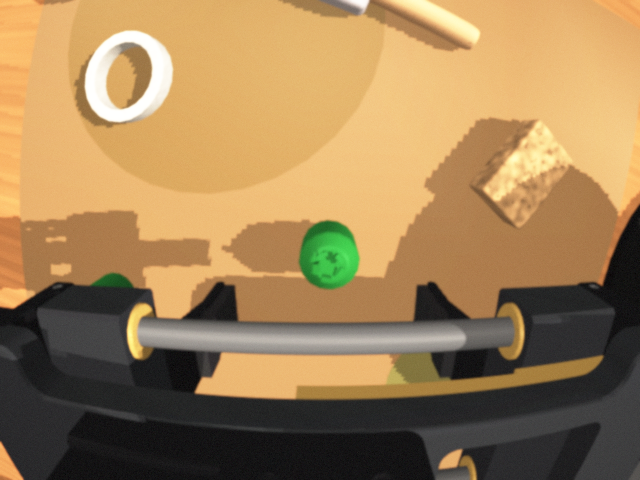

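View pics/scene5.png

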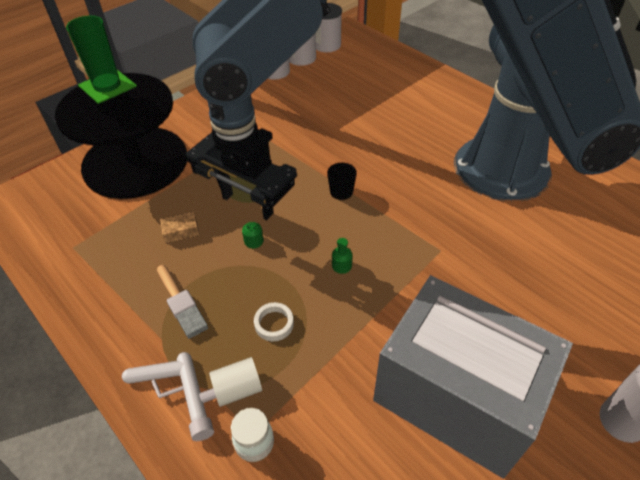

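The flap is shut, the stub is where I predicted, and the good flacon hasn't moved. I'll descend and grip the second one.

Request:
play_rows --rows '[{"dx": 0, "dy": 0, "dz": -4, "yaw": 0}, {"dx": 0, "dy": 0, "dz": -8, "yaw": 0}, {"dx": 0, "dy": 0, "dz": -10.1, "yaw": 0}, {"dx": 0, "dy": 0, "dz": -10.1, "yaw": 0}, {"dx": 0, "dy": 0, "dz": -10.1, "yaw": 0}]'

```text
time_s: 10.2
eef_pos: [551.0, -218.7, 19.4]
orientation: [3.14, -0.002, 0.239]
wrist_force: [-0.5, -0.4, 1.1]
grip_width: 87.3
```

Request:
play_rows --rows '[{"dx": 0, "dy": 0, "dz": 0, "yaw": 0}, {"dx": 0, "dy": 0, "dz": 0, "yaw": 0}, {"dx": 0, "dy": 0, "dz": 0, "yaw": 0}, {"dx": 0, "dy": 0, "dz": 0, "yaw": 0}, {"dx": 0, "dy": 0, "dz": 0, "yaw": 0}, {"dx": 0, "dy": 0, "dz": 0, "yaw": 0}, {"dx": 0, "dy": 0, "dz": 0, "yaw": 0}, {"dx": 0, "dy": 0, "dz": 0, "yaw": 0}]' --jaw 3.0 --newtons 20

```text
time_s: 11.0
eef_pos: [549.9, -218.3, 18.0]
orientation: [3.142, 0.0, 0.239]
wrist_force: [-1.3, 0.5, 0.4]
grip_width: 39.3
```

Request:
play_rows --rows '[{"dx": 0, "dy": 0, "dz": 3, "yaw": 0}, {"dx": 0, "dy": 0, "dz": 7, "yaw": 0}, {"dx": 0, "dy": 0, "dz": 12, "yaw": 0}, {"dx": 0, "dy": 0, "dz": 16, "yaw": 0}, {"dx": 0, "dy": 0, "dz": 20, "yaw": 0}, {"dx": 0, "dy": 0, "dz": 20, "yaw": 0}, {"dx": 0, "dy": 0, "dz": 20, "yaw": 0}]'

```text
time_s: 11.7
eef_pos: [550.0, -218.3, 219.0]
orientation: [3.14, -0.001, 0.239]
wrist_force: [0.8, -0.2, -1.7]
grip_width: 39.6
```

Request:
play_rows --rows '[{"dx": -0.2, "dy": 2, "dz": 0, "yaw": 0}, {"dx": -0.4, "dy": 6, "dz": 0, "yaw": 0}, {"dx": -0.6, "dy": 11, "dz": 0, "yaw": 0}, {"dx": -0.9, "dy": 16, "dz": 0, "yaw": 0}, {"dx": -1.2, "dy": 21, "dz": 0, "yaw": 0}, {"dx": -1.5, "dy": 26, "dz": 0, "yaw": 0}, {"dx": -1.8, "dy": 31, "dz": 0, "yaw": 0}, {"dx": -2.1, "dy": 36, "dz": 0, "yaw": 0}, {"dx": -2.4, "dy": 41, "dz": 0, "yaw": 0}, {"dx": -2.6, "dy": 45, "dz": 0, "yaw": 0}, {"dx": -2.7, "dy": 47.5, "dz": 0, "yaw": 0}, {"dx": -2.8, "dy": 48.7, "dz": 0, "yaw": 0}, {"dx": -2.8, "dy": 48.7, "dz": 0, "yaw": 0}, {"dx": -2.8, "dy": 48.7, "dz": 0, "yaw": 0}]'

```text
time_s: 13.1
eef_pos: [521.0, 267.9, 217.0]
orientation: [3.141, 0.003, 0.239]
wrist_force: [-0.7, -0.4, -0.4]
grip_width: 39.6
```

```bash
python3 snap.py 6 wrist
```

```text
{'time_s': np.float64(13.1), 'eef_pos': array([520.974, 267.9  , 216.991]), 'orientation': array([3.141e+00, 3.000e-03, 2.390e-01]), 'wrist_force': array([-0.747, -0.394, -0.409]), 'grip_width': np.float64(39.64)}
```

View pics/wrist6.png

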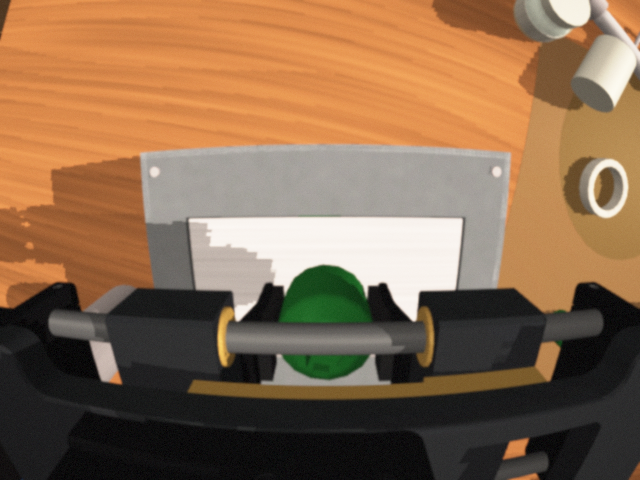

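The flacon is centred over the slot as before, at columns 280–370 with the slot at 188–463. I'll push the flap in.

Request:
play_rows --rows '[{"dx": 0, "dy": 0, "dz": -2, "yaw": 0}, {"dx": 0, "dy": 0, "dz": -3.5, "yaw": 0}, {"dx": 0, "dy": 0, "dz": -4.5, "yaw": 0}, {"dx": 0, "dy": 0, "dz": -5.5, "yaw": 0}, {"dx": 0, "dy": 0, "dz": -6.5, "yaw": 0}, {"dx": 0, "dy": 0, "dz": -7.5, "yaw": 0}, {"dx": 0, "dy": 0, "dz": -8.5, "yaw": 0}, {"dx": 0, "dy": 0, "dz": -9.2, "yaw": 0}, {"dx": 0, "dy": 0, "dz": -9.9, "yaw": 0}, {"dx": 0, "dy": 0, "dz": -9.9, "yaw": 0}, {"dx": 0, "dy": 0, "dz": -9.9, "yaw": 0}]'

```text
time_s: 14.25
eef_pos: [522.2, 268.9, 118.7]
orientation: [-3.142, -0.0, 0.239]
wrist_force: [2.7, -0.7, -0.5]
grip_width: 39.0
```

Request:
play_rows --rows '[{"dx": 0, "dy": 0, "dz": 0, "yaw": 0}, {"dx": 0, "dy": 0, "dz": 0, "yaw": 0}, {"dx": 0, "dy": 0, "dz": 0, "yaw": 0}, {"dx": 0, "dy": 0, "dz": 0, "yaw": 0}, {"dx": 0, "dy": 0, "dz": 0, "yaw": 0}, {"dx": 0, "dy": 0, "dz": 0, "yaw": 0}, {"dx": 0, "dy": 0, "dz": 0, "yaw": 0}, {"dx": 0, "dy": 0, "dz": 0, "yaw": 0}]' --jaw 7.0

```text
time_s: 15.05
eef_pos: [521.8, 268.7, 119.0]
orientation: [-3.142, 0.0, 0.239]
wrist_force: [1.1, -0.0, 0.2]
grip_width: 69.8
```

```bash
python3 snap.py 7 wrist;  python3 - <<'E'
import numpy as np
from scipy.spatial.transform import Rotation as R
d=np.load("wrist7.npz");M=d["mount"];K=d["intrinsics"];f=d["frame"].astype(int);Z=d["z_map"]
T=np.eye(4);T[:3,:3]=R.from_euler('xyz',[3.1416,0,.239]).as_matrix();T[:3,3]=[521.9,268.8,119]
W=T@M
def pt(u,v):
    a=np.array([u-K[0,2],v-K[1,2]]);r=np.hypot(*a)+1e-9;th=r/K[0,0]
    q=np.array([*(a/r*np.sin(th)),np.cos(th)]);return W[:3,:3]@(q/q[2]*Z[v,u])+W[:3,3]
g=np.argwhere((f[...,1]>f[...,0]*1.6)&(f[...,1]>f[...,2]*1.6)&(f[...,1]>40));g=g[(g[:,0]>270)&(g[:,0]<400)&(abs(g[:,1]-320)<110)]
print(len(g));
for v,u in g[::max(1,len(g)//14)]: print(u,v,pt(u,v).round(0))
E
```

```text
{'time_s': np.float64(15.05), 'eef_pos': array([521.838, 268.703, 119.047]), 'orientation': array([-3.142,  0.   ,  0.239]), 'wrist_force': array([ 1.095, -0.01 ,  0.159]), 'grip_width': np.float64(69.819)}
0
```

View pics/wrist7.png

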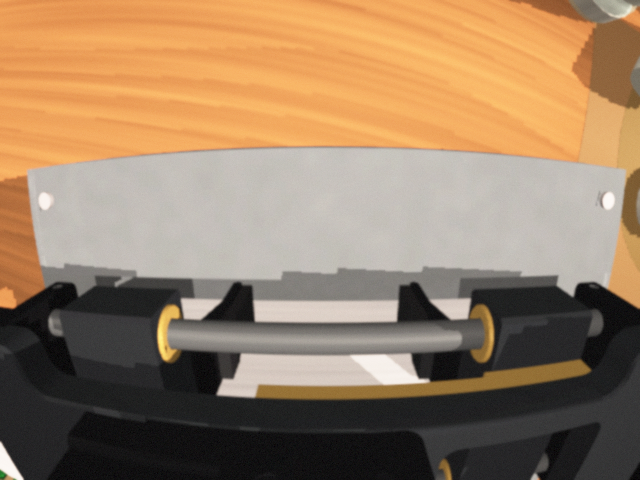

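No green is left between the fingers. I'll hold a moment longer and then withdraw up and away.

Request:
play_rows --rows '[{"dx": 0, "dy": 0, "dz": 0, "yaw": 0}, {"dx": 0, "dy": 0, "dz": 0, "yaw": 0}, {"dx": 0, "dy": 0, "dz": 0, "yaw": 0}, {"dx": 0, "dy": 0, "dz": 0, "yaw": 0}, {"dx": 0, "dy": 0, "dz": 2, "yaw": 0}, {"dx": 0, "dy": 0, "dz": 5, "yaw": 0}, {"dx": 0, "dy": 0, "dz": 9, "yaw": 0}, {"dx": 0, "dy": 0, "dz": 13, "yaw": 0}, {"dx": 0, "dy": 0, "dz": 13, "yaw": 0}, {"dx": 0, "dy": 0, "dz": 13, "yaw": 0}]'

```text
time_s: 16.1
eef_pos: [521.2, 268.6, 249.4]
orientation: [3.142, 0.0, 0.239]
wrist_force: [0.1, -0.3, -0.7]
grip_width: 69.9
```

Request:
play_rows --rows '[{"dx": 0.2, "dy": -3, "dz": 0, "yaw": 0}, {"dx": 0.5, "dy": -8, "dz": 0, "yaw": 0}, {"dx": 0.8, "dy": -13, "dz": 0, "yaw": 0}, {"dx": 1.0, "dy": -18, "dz": 0, "yaw": 0}, {"dx": 1.3, "dy": -23, "dz": 0, "yaw": 0}, {"dx": 1.6, "dy": -28, "dz": 0, "yaw": 0}, {"dx": 1.9, "dy": -33, "dz": 0, "yaw": 0}, {"dx": 2.2, "dy": -38, "dz": 0, "yaw": 0}, {"dx": 2.5, "dy": -43, "dz": 0, "yaw": 0}, {"dx": 2.7, "dy": -47, "dz": 0, "yaw": 0}, {"dx": 2.8, "dy": -48.7, "dz": 0, "yaw": 0}, {"dx": 2.8, "dy": -48.7, "dz": 0, "yaw": 0}, {"dx": 2.8, "dy": -48.7, "dz": 0, "yaw": 0}]'

```text
time_s: 17.4
eef_pos: [548.7, -216.5, 247.5]
orientation: [-3.138, 0.003, 0.239]
wrist_force: [-1.0, 0.1, -0.0]
grip_width: 70.1
```

```bash
python3 snap.py 8 scene top; python3 - <<'E'
from h import *
P=cloud(load("top",8));P0=cloud(load("top",0))
a=.239;x=np.array([np.cos(a),np.sin(a)]);y=np.array([-x[1],x[0]]);D=P[...,:2]-[522,268.5]
k=(abs(D@y)<75)&(D@x>-30)&(D@x<30);print("flap z",np.nanpercentile(P[k][:,2],[1,50,99]),k.sum())
P=cloud(load("scene",8));f=load("scene",8)["frame"].astype(int)
g=(f[...,1]>f[...,0]*1.5)&(f[...,1]>f[...,2]*1.5)&(f[...,1]>25)
for p in ((464.5,-51.2),(550,-218),(443,-310)):
    r=np.hypot(P[...,0]-p[0],P[...,1]-p[1]);k=g&(r<35)&(P[...,2]>8);b=P[k&(P[...,2]<36)];print(p,k.sum())
    if len(b)>20:
        from scipy.optimize import least_squares
        print(least_squares(lambda c:np.hypot(b[:,0]-c[0],b[:,1]-c[1])-20,p,loss='soft_l1').x, P[k][:,2].max())
E
```

```text
{'time_s': np.float64(17.4), 'eef_pos': array([ 548.719, -216.467,  247.519]), 'orientation': array([-3.138e+00,  3.000e-03,  2.390e-01]), 'wrist_force': array([-1.002,  0.14 , -0.025]), 'grip_width': np.float64(70.067)}
flap z [  4.20909045 159.44018631 162.96563358] 2363
(464.5, -51.2) 497
[464.57958201 -51.32045982] 75.3935157969072
(550, -218) 0
(443, -310) 0
```

View pics/scene8.png

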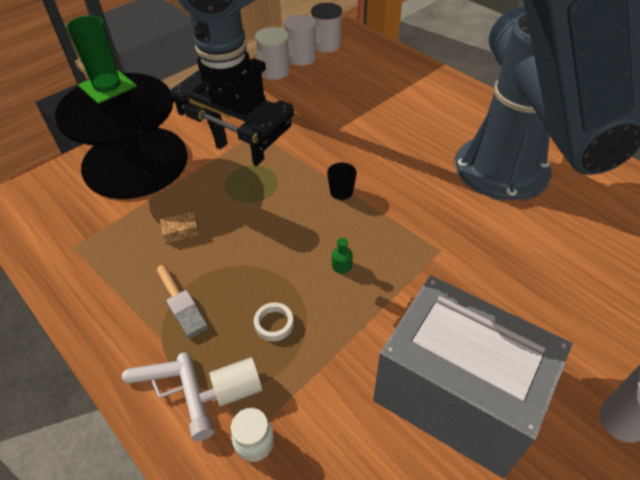

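View pics/top8.png

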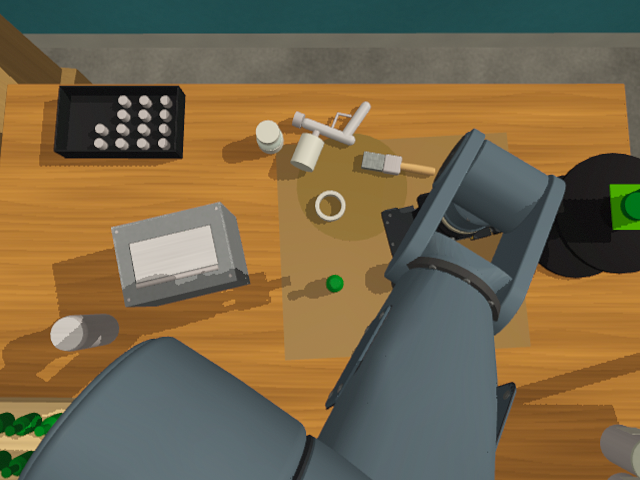

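The flap looks shut. One depth percentile, z=4, needs explaining, so I compare it with the first picture.

```bash
python3 - <<'E'
from h import *
a=.239;x=np.array([np.cos(a),np.sin(a)]);y=np.array([-x[1],x[0]])
for i in(0,8):
    P=cloud(load("top",i));D=P[...,:2]-[522,268.5]
    k=(abs(D@y)<75)&(D@x>-30)&(D@x<30)
    l=k&(P[...,2]<150);print(i,k.sum(),l.sum(),np.c_[D@x,D@y][:0].size, (D@x)[l].round()[:20],(D@y)[l].round()[:20])
    F=P[k&~l];A=np.c_[F[:,:2],np.ones(len(F))];print("tilt",np.linalg.lstsq(A,F[:,2],rcond=None)[0][:2])
E
```

```text
0 2358 34 0 [ 29.  27.  22.  20.  18.  15.  11.   9.   6.  -1.  -4.  -7. -12. -14.
 -15. -18. -23. -25. -24. -24.] [-48. -47. -48. -48. -47. -47. -48. -47. -47. -47. -48. -48. -49. -48.
 -47. -47. -48. -44. -34. -22.]
tilt [0.00311096 0.00153903]
8 2363 34 0 [ 29.  27.  23.  20.  18.  15.  10.   8.   6.  -2.  -4.  -6. -11. -13.
 -15. -18. -22. -24. -24. -24.] [-48. -47. -47. -48. -47. -47. -48. -47. -47. -48. -48. -46. -48. -48.
 -47. -47. -47. -43. -34. -22.]
tilt [-0.00330816  0.00054599]
```

The same 34 pixels read low in the first picture, because the camera sees through the gaps around the flap. The flap is flat and shut.

```bash
python3 -c "
from bench import *
print(job_done())"
```

```text
the job is handed in; nothing more can be done
None
```

I dropped both broken flacons through the flap into the grey scrap box and left the good one standing. I handed the job in at about 17.5 s, with the gripper open and clear of everything.

- **First broken flacon:** after release, the wrist camera's depth showed green at z≈30 mm, against about 4 mm for the box floor.
- **Second broken flacon:** nothing was left between the fingers. I did not see it on the floor, because no green showed past the open flap. That it is inside rests on the empty jaws, its empty place on the bench and the flap closing fully afterwards.
- **Flap:** it lies flat and shut at z≈159–160 mm. A few readings near z=4 mm are gaps around the flap, and the first picture shows the same ones.
- **Good flacon:** it is upright at (464.6, −51.3), 75 mm high, within 0.2 mm of where it started.
- **Forces:** the wrist force stayed under about 4 N in every reading I took.

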